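# Tighten the padding press with its tommy bar

### The arm

A 6-joint arm with a two-finger parallel gripper is mounted at the origin on a cart in front of the work surface, level with it; the furniture and walls round the work are solid. World frame = base frame: x ahead of the robot, y to its left, z up, the work surface at z = 0. Lengths are in m, angles in degrees, forces in N, time in s.
With the tool pointing down it reaches from about 0.3 to 0.95 m from the base axis. Payload 3.1 kg.
Tool frame: the origin (TCP) lies at the very end of the fingers, on their centre line; the grasp point (between the pads) lies 19 mm behind it; x points along the fingers, y is the direction in which the jaws open and shut, and the axes are right-handed (so a half turn about x gives the same grasp; the last joint's range is limited). The gripper opens to 85 mm and grips with 20 to 120 N. Pads are 22 mm wide; open, the fingers measure 114 mm over their backs; the gripper's body (76 mm by 85 mm) begins 54 mm behind the grasp point. The pads swing forward as they close: fully open they stand 13 mm farther back than shut.
Start: joints at [63.444, 17.653, 93.61, -0, 68.738, -3.994], TCP at [0.24, 0.577, 0.231] pointing down, gripper open.
Joint ranges: [-175.34, 175.34], [-45.06, 112.39], [2.9, 150.54], [-68.45, 248.45], [3.09, 151.38], [-168.51, 168.51]. Speed limits (degrees/s): [159.86, 159.86, 180, 180, 180, 180].

### API

Orientations are given as [roll, pitch, yaw] about the fixed x, y, z axes, in that order (R = Rz(yaw) Ry(pitch) Rx(roll)).
In Python, from station import bot gives the robot as it stands.
- The arm moves only by the tool drive_tool, never from a script. Its argument "motion" is a list of rows, each a list of 5 numbers: the closure, from -1 (fully open) to 1 (shut), so that 0 is half open, then the shift along the tool's x, y, z each as a share of 100 cm, from -1 to 1, then the turn about the tool's x as a share of 60 degrees, from -1 to 1. A call has exactly 5 rows; each row is the pose to reach, as a shift and turn from the pose measured when the call began, along the tool's axes at that moment; what a row does not reach only later rows make up. A row lasts 1/12 s, in which the tool goes at most 41.7 mm and 7.16 degrees, less where a joint would pass 70% of its speed; a pose out of reach is approached as far as the arm can. A call with a number of a shift or a turn outside -1 to 1 is refused whole. A call with a gripper value outside its range is refused whole. The fingers move at their own pace and stop on an object; "squeeze" is the grip in N (left out, the last holds). Time passes only in rows, so rows that repeat a pose let the fingers close, or fill a call up. It gives the time, the measured TCP pose, the force and the opening at its end, in the units of the state.
- bot.get_obs(): the state, without advancing time (a new reading comes with each control period).
- bot.grab_frame(name): name is "side" or "top" or "wrist"; returns a dict with "image" (384x512x3 uint8, red, green, blue), "z_map" (384x512 float32, m along the optical axis (not along the pixel's ray), 0 where there is no reading), "camera_matrix" (3x3 intrinsics, pixels), "world_to_cam" (4x4, takes a point from world to camera coordinates); the wrist camera has in their place "hand_eye" (4x4, takes a point from camera to tool coordinates, whose origin is the TCP and whose axes are the tool frame's). Camera axes: x right, y down, z forward; pixel columns grow to the right and rows downward; lengths in m; the calibration is good to about 2 mm. A picture is of the moment at which its call begins: read the wrist's pose just before it.
- bot.finish_job(): hands the job in, once; it reports no verdict.
The state is a dict: "clock": time; "joints": joint angles; "qvel": joint speeds; "tau": joint torques, N m; "tcp_pos": TCP position; "ee_rot": TCP orientation; "force": force on the tool from outside, world axes, zero at the start; "ft_torque": the same for the moment, N m; "opening": opening from 0.0 (shut) to 1.0 (fully open).
Only numpy, scipy, OpenCV 4.12 (cv2) and the standard library are available. Lean on these libraries where they do the work, as an engineer would, in place of code of your own. Each camera call takes 0.05 s, during which the arm holds its last target.

### The job

A pad of paper lies loose in the small padding press. Take the steel tommy bar by its handle from its wooden rest, slide it right through the eye on top of the press screw, and turn the screw clockwise (seen from above) by the bar until you feel the plate clamp the pad firmly, without crushing it. Then draw the bar out and lay it back in its rest, leaving the pad clamped and the things around undisturbed.

Things in the scene. Friction and masses are not known exactly. Their poses are not given: they have to be found in the camera images.
- eye_hole (a point): Centre of the hole in the dark steel eye that heads the vertical press screw, on the screw's axis, 122 mm above the worktop. x runs along the hole (level, open at both ends, symmetrical), z up; the frame turns with the screw. Eye 26 mm long along the hole, 36 mm across; hole 14 mm wide, flared to 17 mm at both mouths. Clockwise from above tightens: the plate sinks 2 mm per rad.
- press_axis (a point): Point of the fixed press frame, on the screw's axis, level with the centre of the eye's hole; x is the press's depth, z up. Grey base 120 x 180 mm, two 16 mm steel posts 140 mm apart along y, grey cross-beam 36 x 172 mm along y, its top 78 mm above the worktop (nuts and the collar under the eye: 86 mm). All lies below the bar's sweep.
- plate: Bright steel plate of the press, 95 x 105 x 10 mm, under the cross-beam; origin at the centre of its underside, z up; moves only up and down with the screw. The bar has about 0.3 rad of play in the eye either way. The screw turns with a steady friction of 0.15 to 0.25 N m and stays where it is left. After 0.3 to 1.1 rad (different each time, not to be seen) the plate meets the pad.
- pad: Pad of white paper 100 x 85 x 22 mm on the bed of the press; origin at the centre of its underside. Once the plate meets it the torque on the screw about the axis climbs by some 0.3 N m per 0.1 rad of turn. Firmly clamped: 0.25 to 0.5 N m above the steady friction; 0.8 above crushes it. The torque is the side force at the handle times its distance from the axis, plus the twist in the hand.
- bar_grip (a point): Centre of the square black handle (60 mm long, 16 x 16 mm across) of the steel tommy bar, 45 mm above the worktop while it lies in its rest. Its x axis points along the bar from the handle to the tip, z is up in the rest. The shank is a 10 mm round steel rod that starts 30 mm from this point and ends in a rounded tip at 120 mm. Mass 90 g.
- bar_tip (a point): Tip of the tommy bar, 120 mm along x from the handle's centre; same axes.
- rest_grip (a point): Where the centre of the handle lies when the bar is in its rest, 45 mm above the worktop; x points from the handle to the tip. The wooden rest has two V-notched uprights, 9 mm thick, that carry the shank 44 mm and 96 mm from here along x; the V wings reach about 12 mm to either side and 55 mm above the worktop. Nothing is under the handle itself.
- staples_box: Dark card box of staples 51 x 75 x 24 mm, lying loose in front; bystander. Origin at the centre of its underside.
- glue_stick: White glue stick 25 x 90 mm lying loose at the left; bystander. Origin at the centre of its underside.
- eraser: Eraser 22 x 58 x 12 mm lying loose between the rest and the press; bystander. Origin at the centre of its underside.
- mug: White mug with dark dots, 91 mm high, at the left; bystander. Origin at the centre of its underside.

How it is judged (in metres and radians):
On the way, in this order (a step that is already met when the one before it is completed fails the run):
1. the bar is right through the eye, its tip out at the far side (((x of bar_tip in the frame of eye_hole above 0.014 m and x of bar_grip in the frame of eye_hole below -0.03 m) or (x of bar_tip in the frame of eye_hole below -0.014 m and x of bar_grip in the frame of eye_hole above 0.03 m)) and angle between the x axis of bar_tip and the x axis of eye_hole, either way round below 0.6 rad and distance between bar_tip and eye_hole below 0.075 m and z of bar_tip in the frame of eye_hole between -0.02 and 0.02 m), for 0.1 s.
2. the screw is turned with the bar through the eye until the plate clamps the pad firmly (all of step 1 and contact force between plate and pad above 90 N), for 0.1 s.
At the end, for the whole second after the job is handed in: The plate still presses the pad with more than 60 N, and the bar lies at rest in both notches of its rest, handle within 15 mm of its place and within 0.1 rad of its direction (contact force between plate and pad above 60 N and distance between bar_grip and rest_grip below 0.015 m and angle between the x axis of bar_tip and the x axis of rest_grip, either way round below 0.1 rad and linear speed of bar below 0.02 m/s); the robot touches nothing.
It fails at once if the pad is crushed: plate on pad above 450 N (contact force between plate and pad above 450 N).
It fails at once if a bystander is moved more than 3 cm (distance of any of staples_box, glue_stick, eraser, mug from where it was at the start of the episode above 0.03 m).
It also fails if it takes over 58 s, if anything falls off the work surface, if the arm or the gripper's body presses on something with over 40 N, if the wrist force passes 120 N, or if a joint passes its speed limit or range.

## Working session

There is one attempt and no reset: what is moved stays moved. The work goes in short steps, Python scripts to look and compute and a tool call to move; the robot and the scene stay as the last step left them, time stands still between calls to the robot, and variables do not carry over. Pictures are saved under pics/ and viewed, and the job is handed in when it is done.

Besides the shell and the picture viewer there is one more tool, called after "Emit:" as a command line: name --pt "numbers of a row" for each row, then --argument value for the rest. drive_tool: Moves the arm, as the interface text tells. Its arguments: {"type":"object","properties":{"motion":{"type":"array","items":{"type":"array","items":{"type":"number","minimum":-1,"maximum":1}}},"squeeze":{"type":"number"}},"required":["motion"]}

```bash
ls; mkdir -p pics; cat > h.py <<'E'
from station import bot
import numpy as np, cv2
from scipy.spatial.transform import Rotation as R
def shot(n,tag):
    o=bot.get_obs(); f=bot.grab_frame(n)
    cv2.imwrite(f'pics/{tag}.png',cv2.cvtColor(f['image'],cv2.COLOR_RGB2BGR))
    np.savez(f'pics/{tag}.npz',tcp=o['tcp_pos'],rot=o['ee_rot'],**f)
    return f
E
python3 - <<'E'
from h import *
print(bot.get_obs())
for n in ['side','top','wrist']:
    f=shot(n,n+'0'); print(n,f['camera_matrix'].tolist(),f.get('world_to_cam',f.get('hand_eye')).tolist())
E
```

```text
pics
{'clock': 0.0, 'joints': array([ 6.34432665e+01,  1.77056328e+01,  9.36906758e+01,  2.98418889e-04,
        6.87353326e+01, -3.99338842e+00]), 'qvel': array([ 0.07952947, -0.01870971, -0.01436374,  0.03684381, -0.09864561,
        0.02971673]), 'tau': array([-1.79717404e-04, -4.15255952e+01, -2.76664943e+01, -1.05906383e-04,
        1.01173736e-02,  4.77392121e-06]), 'tcp_pos': array([0.23946947, 0.57641346, 0.23002519]), 'ee_rot': array([ -94.11432108,   89.86835852, -116.67777472]), 'force': array([-0.15651178, -0.5200024 , -0.33692152]), 'ft_torque': array([-0.00697167, -0.01361067,  0.02373715]), 'opening': 0.9991848985981141}
side [[444.8508437468078, 0.0, 258.46736895184745], [0.0, 444.8508437468078, 191.21934083528356], [0.0, 0.0, 1.0]] [[0.8892764266439467, -0.45736027466799645, -0.003002693955154677, -0.41554901049810883], [-0.2238559445093344, -0.42951442022035197, -0.8748747790001773, 0.22928186497103725], [0.3988432688703764, 0.7786776881215934, -0.4843398650724542, 0.9967383799188327], [0.0, 0.0, 0.0, 1.0]]
top [[382.83928394829553, 0.0, 253.7117544057904], [0.0, 382.83928394829553, 189.91276881360943], [0.0, 0.0, 1.0]] [[-0.03579705652497277, -0.9993544323294533, -0.00304783982911614, 0.10365719893801414], [-0.9780258021627651, 0.035659527238981414, -0.20541160731801908, 0.5256455524966932], [0.20538768475258593, -0.004372264924313685, -0.9786709264361562, 1.2781831904650975], [0.0, 0.0, 0.0, 1.0]]
wrist [[296.45974163475535, 0.0, 254.33252812301217], [0.0, 296.45974163475535, 194.65497783686422], [0.0, 0.0, 1.0]] [[0.00027316929126173974, -0.2650719532387698, 0.9642285958136277, -0.14145947077418247], [0.9999999104585168, -0.00023923404581710421, -0.00034907023507607616, -0.000594238774393907], [0.0003232050370981308, 0.9642286048304383, 0.26507186415243933, -0.06712639261910228], [0.0, 0.0, 0.0, 1.0]]
```

View pics/side0.png

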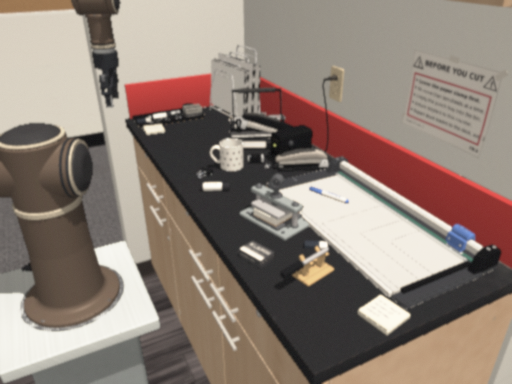

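View pics/top0.png

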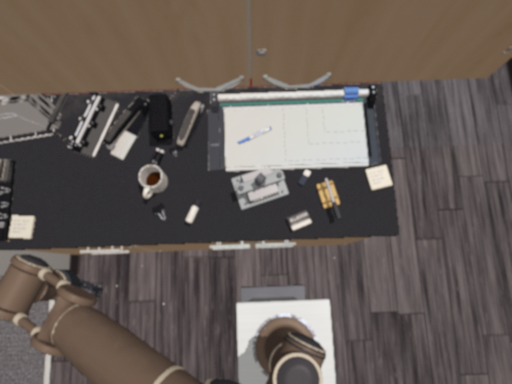

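View pics/wrist0.png

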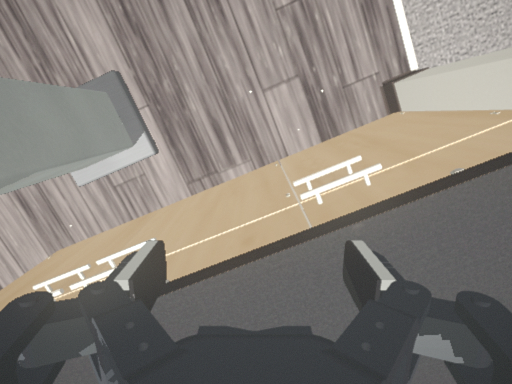

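```bash
python3 - <<'E'
import cv2
t=cv2.imread('pics/top0.png')[150:240,220:400]; cv2.imwrite('pics/topc.png',cv2.resize(t,None,fx=4.4,fy=4.4,interpolation=cv2.INTER_CUBIC))
t=cv2.imread('pics/side0.png')[170:300,225:385]; cv2.imwrite('pics/sidec.png',cv2.resize(t,None,fx=4.5,fy=4.5,interpolation=cv2.INTER_CUBIC))
E
```

```text
(no output)
```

View pics/topc.png

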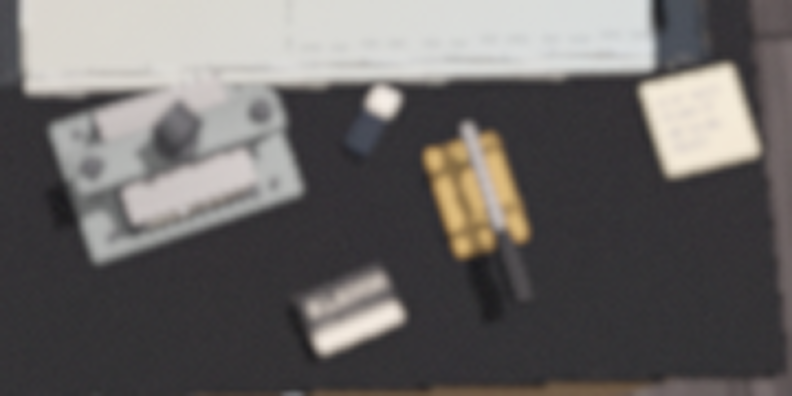

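View pics/sidec.png

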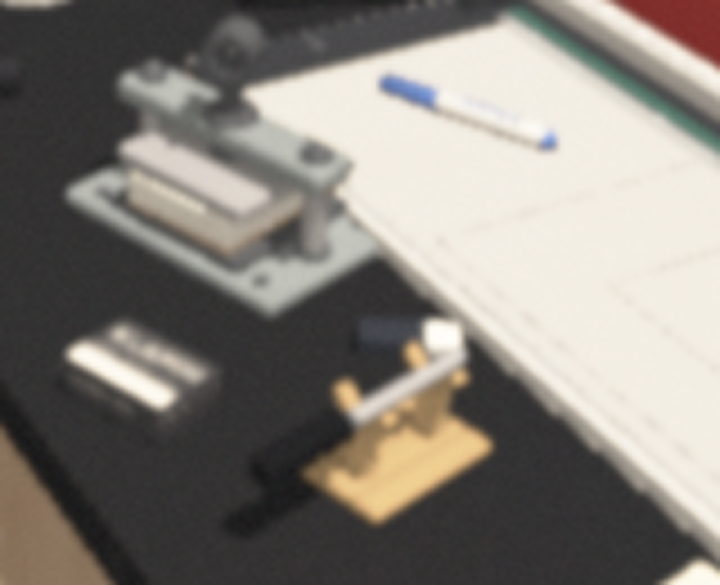

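```bash
cat >> h.py <<'E'
def ray(f,uv,T=None):
    K=f['camera_matrix']
    d=np.linalg.inv(K)@np.array([uv[0],uv[1],1.])
    if T is None:
        W=f['world_to_cam']; Rm=W[:3,:3].T; c=-Rm@W[:3,3]
    else: Rm=T[:3,:3]; c=T[:3,3]
    return c,Rm@d
def onz(f,uv,z,T=None):
    c,d=ray(f,uv,T); return c+d*(z-c[2])/d[2]
def wT(f):
    M=np.eye(4); M[:3,:3]=R.from_euler('xyz',f['rot'],degrees=True).as_matrix(); M[:3,3]=f['tcp']
    return M@f['hand_eye']
E
python3 - <<'E'
from h import *
f=dict(np.load('pics/top0.npz')); 
def P(x,y,z): return onz(f,(220+x/4.4-.4,150+y/4.4-.4),z).round(4)
print('tip',P(467,124,.045),'hs',P(503,240,.05),'he',P(526,298,.05))
print('eye top',P(176,132,.13))
for c in [(165,115),(180,103),(200,120),(158,148),(185,160)]: print(P(*c,.135))
print('nuts',P(92,168,.086),P(262,108,.086))
print('base',[P(*c,.012) for c in [(97,263),(303,192)]])
print('eraser',P(375,118,.012),'staples',P(350,310,.024))
s=dict(np.load('pics/side0.npz'))
def S(x,y,z): return onz(s,(225+x/4.5-.4,170+y/4.5-.4),z).round(4)
print('side eye',S(237,42,.122),'tip',S(462,360,.045),'hend',S(262,470,.045))
print(R.from_euler('xyz',[-94.1,89.87,-116.7],degrees=True).as_matrix().round(3))
E
```

```text
tip [ 0.5655 -0.171   0.045 ] hs [ 0.4696 -0.1913  0.05  ] he [ 0.423  -0.2057  0.05  ]
eye top [0.5473 0.0643 0.13  ]
[0.5595 0.0721 0.135 ]
[0.5683 0.0605 0.135 ]
[0.5547 0.0461 0.135 ]
[0.5343 0.0783 0.135 ]
[0.5245 0.0585 0.135 ]
nuts [0.5315 0.1294 0.086 ] [ 0.5745 -0.0043  0.086 ]
base [array([0.4689, 0.1299, 0.012 ]), array([ 0.5213, -0.0398,  0.012 ])]
eraser [ 0.5812 -0.1023  0.012 ] staples [ 0.4218 -0.0708  0.024 ]
side eye [0.5619 0.0707 0.122 ] tip [ 0.562  -0.1754  0.045 ] hend [ 0.4227 -0.2048  0.045 ]
[[-0.001  0.384  0.923]
 [-0.002  0.923 -0.384]
 [-1.    -0.002 -0.   ]]
```

```bash
cat >> h.py <<'E'
def need(p,hd=None):
    """world TCP target p, heading (deg) of tool z; prints rows numbers"""
    o=bot.get_obs(); M=R.from_euler('xyz',o['ee_rot'],degrees=True).as_matrix()
    d=M.T@(np.array(p)-o['tcp_pos']); h=np.degrees(np.arctan2(M[1,2],M[0,2]))
    t=0 if hd is None else -((hd-h+180)%360-180)
    print('t%.2f'%o['clock'],'tcp',o['tcp_pos'].round(4),'hd %.2f'%h,'F',o['force'].round(2),'M',o['ft_torque'].round(3),'op %.3f'%o['opening'],'j',o['joints'].round(1))
    print('shift',d.round(4),'turn share %.4f'%(t/60))
E
python3 -c "
from h import *
need([.49,.05,.25],15)"
```

```text
t0.15 tcp [0.2396 0.5766 0.2303] hd -22.56 F [ 0.04  0.12 -0.74] M [-0.044  0.032 -0.021] op 1.005 j [63.4 17.7 93.7  0.  68.7 -4. ]
shift [-0.0191 -0.3902  0.4333] turn share -0.6260
```

Emit:
drive_tool --pt "-1 -0.02 -0.39 0.43 -0.62" --pt "-1 -0.02 -0.39 0.43 -0.62" --pt "-1 -0.02 -0.39 0.43 -0.62" --pt "-1 -0.02 -0.39 0.43 -0.62" --pt "-1 -0.02 -0.39 0.43 -0.62" --squeeze 60

```text
clock: 0.57
tcp_pos: [0.3258, 0.3935, 0.2378]
ee_rot: [-128.7, 89.9, -116.3]
force: [0.9, 0.0, 0.7]
opening: 1.002
```

```bash
python3 -c "
from h import *
need([.49,.05,.25],15)"
```

```text
t0.57 tcp [0.3258 0.3935 0.2378] hd 12.35 F [0.86 0.03 0.66] M [ 0.015 -0.062  0.005] op 1.002 j [ 45.5   4.7 108.3  -0.   67.1 -56.8]
shift [-0.0116 -0.3707  0.0869] turn share -0.0441
```

Emit:
drive_tool --pt "-1 -0.01 -0.37 0.09 -0.044" --pt "-1 -0.01 -0.37 0.09 -0.044" --pt "-1 -0.01 -0.37 0.09 -0.044" --pt "-1 -0.01 -0.37 0.09 -0.044" --pt "-1 -0.01 -0.37 0.09 -0.044"

```text
clock: 0.98
tcp_pos: [0.4168, 0.2062, 0.2437]
ee_rot: [-129.5, 89.9, -114.5]
force: [0.1, 0.7, -0.2]
opening: 0.996
```

```bash
python3 -c "
from h import *
need([.49,.05,.25],15)"
```

```text
t0.98 tcp [0.4168 0.2062 0.2437] hd 15.01 F [ 0.09  0.68 -0.2 ] M [0.003 0.002 0.014] op 0.996 j [ 2.100e+01 -1.100e+00  1.135e+02 -1.000e-01  6.760e+01 -8.400e+01]
shift [-0.006  -0.1698  0.0302] turn share 0.0002
```

Emit:
drive_tool --pt "-1 -0.006 -0.17 0.03 0" --pt "-1 -0.006 -0.17 0.03 0" --pt "-1 -0.006 -0.17 0.03 0" --pt "-1 -0.006 -0.17 0.03 0" --pt "-1 -0.006 -0.17 0.03 0"

```text
clock: 1.4
tcp_pos: [0.4922, 0.0444, 0.2505]
ee_rot: [-86.8, 89.7, -72.0]
force: [0.2, -0.3, 0.2]
opening: 0.999
```

```bash
python3 -c "
from h import *
need([.448,-.198,.2],13)
shot('wrist','w1')"
```

```text
t1.40 tcp [0.4922 0.0444 0.2505] hd 14.73 F [ 0.24 -0.31  0.23] M [ 0.009 -0.028  0.036] op 0.999 j [   0.3    1.9  109.7   -0.3   68.3 -104.3]
shift [ 0.0516 -0.2229 -0.1044] turn share 0.0288
```

View pics/w1.png

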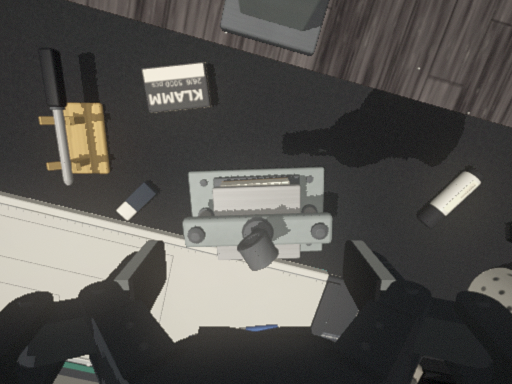

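```bash
python3 - <<'E'
import cv2
i=cv2.imread('pics/w1.png')
cv2.imwrite('pics/w1e.png',cv2.resize(i[200:290,205:315],None,fx=6,fy=6,interpolation=cv2.INTER_CUBIC))
cv2.imwrite('pics/w1b.png',cv2.resize(i[30:200,20:130],None,fx=3.5,fy=3.5,interpolation=cv2.INTER_CUBIC))
E
```

```text
(no output)
```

View pics/w1e.png

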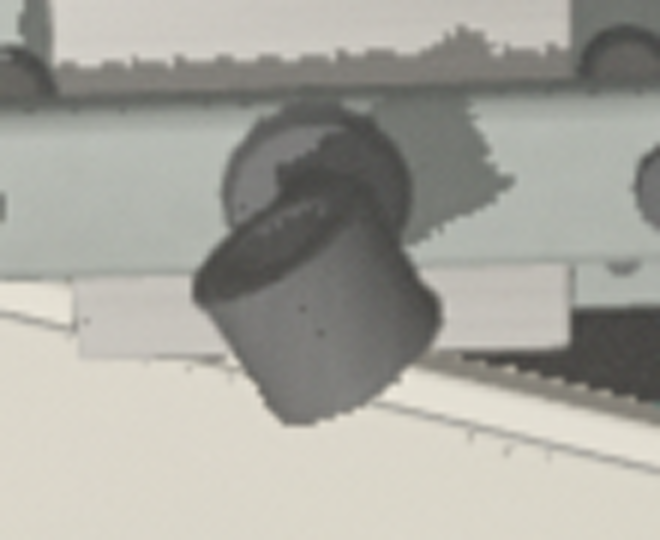

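View pics/w1b.png

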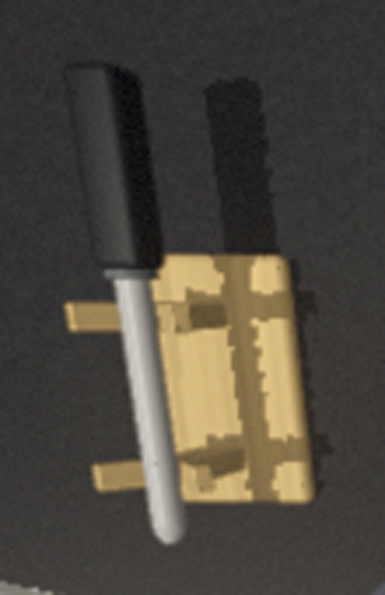

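```bash
cat >> h.py <<'E'
def cloud(f,T=None):
    K=f['camera_matrix']; z=f['z_map']; v,u=np.indices(z.shape)
    p=np.stack([(u-K[0,2])*z/K[0,0],(v-K[1,2])*z/K[1,1],z,np.ones_like(z)],-1)
    T=wT(f) if T is None else T
    return (p@T.T)[...,:3]
E
python3 - <<'E'
from h import *
f=dict(np.load('pics/w1.npz')); T=wT(f)
def P(x,y,z): return onz(f,(205+x/6-.42,200+y/6-.42),z,T)
a,b,c,d=[P(*q,.122) for q in [(195,287),(372,192),(290,420),(438,305)]]
print(a,b,c,d, np.linalg.norm(a-b),np.linalg.norm(c-d),np.linalg.norm(a-c),np.linalg.norm(b-d))
m,n=(a+b)/2,(c+d)/2; e=n-m; print('centre',(m+n)/2,'hd',np.degrees(np.arctan2(e[1],e[0])),np.linalg.norm(e))
p1=onz(f,(196,235),.086,T);p2=onz(f,(319,231),.086,T);print('nuts',p1,p2,(p1+p2)/2,np.degrees(np.arctan2(*(p2-p1)[[1,0]]))-90)
C=cloud(f); print('valid',(f['z_map']>0).mean())
eye=C[200:290,205:315].reshape(-1,3); k=(eye[:,2]>.1)&(eye[:,2]<.16); E=eye[k]; print(len(E),E.min(0),E.max(0))
top=E[E[:,2]>E[:,2].max()-.004]; q=top[:,:2]-top[:,:2].mean(0); u=np.linalg.svd(q,full_matrices=False)[2][0]
print('ridge',top.mean(0),np.degrees(np.arctan2(u[1],u[0])),np.ptp(q@u),len(top))
def B(x,y,z): return onz(f,(20+x/3.5-.36,30+y/3.5-.36),z,T)
print('tip',B(168,540,.045),'hback',B(103,66,.053),'hfront',B(138,270,.053), 'shank pts',B(138,290,.05),B(163,500,.05))
I=f['image'].astype(int); Cb=C[30:200,20:130].reshape(-1,3); Ib=I[30:200,20:130].reshape(-1,3)
k=(Cb[:,2]>.035)&(Cb[:,2]<.07)&(np.abs(Ib[:,0]-Ib[:,2])<25); Q=Cb[k]; print(len(Q),Q.min(0),Q.max(0))
s=Q; q=s[:,:2]-s[:,:2].mean(0); u=np.linalg.svd(q,full_matrices=False)[2][0]; print(np.degrees(np.arctan2(u[1],u[0])),s.mean(0),np.ptp(q@u))
E
```

```text
[0.5559489  0.04220571 0.122     ] [0.53215757 0.06605208 0.122     ] [0.57564882 0.06360431 0.122     ] [0.54876637 0.08195652 0.122     ] 0.033684968439550704 0.032549495608225724 0.02908585063399929 0.02299573134077315
centre [0.55313041 0.06345465 0.122     ] hd 45.77388864626316 0.026028061807172424
nuts [ 0.57027549 -0.00366009  0.086     ] [0.53069366 0.1270286  0.086     ] [0.55048458 0.06168425 0.086     ] 16.850045460676597
valid 0.9957631429036459
1141 [0.53214672 0.04186595 0.10487313] [0.57179261 0.08248551 0.13925684]
ridge [0.55222379 0.06220408 0.1367159 ] 44.59894088161409 0.02589380481230379 424
tip [ 0.56414377 -0.17117237  0.045     ] hback [ 0.4187856  -0.19885688  0.053     ] hfront [ 0.47536637 -0.18374512  0.053     ] shank pts [ 0.48197983 -0.18510041  0.05      ] [ 0.54865141 -0.17120616  0.05      ]
1939 [ 0.41743166 -0.21193912  0.03633042] [ 0.56401863 -0.1662836   0.05428408]
12.776305739565386 [ 0.47296335 -0.18957988  0.04865164] 0.1493481373010293
```

```bash
python3 -c "
from h import *
need([.4475,-.1975,.12],12.8)"
```

```text
t1.45 tcp [0.4916 0.0457 0.2502] hd 14.70 F [ 0.46 -0.79  0.17] M [ 0.007 -0.054 -0.002] op 0.995 j [   0.4    1.9  109.8   -0.2   68.3 -104.2]
shift [ 0.1311 -0.2235 -0.1043] turn share 0.0317
```

Emit:
drive_tool --pt "-1 0.13 -0.224 -0.104 0.032" --pt "-1 0.13 -0.224 -0.104 0.032" --pt "-1 0.13 -0.224 -0.104 0.032" --pt "-1 0.13 -0.224 -0.104 0.032" --pt "-1 0.13 -0.224 -0.104 0.032"

```text
clock: 1.87
tcp_pos: [0.4581, -0.1328, 0.1539]
ee_rot: [-94.3, 89.8, -81.5]
force: [0.5, 0.1, -0.9]
opening: 1.003
```

```bash
python3 -c "
from h import *
need([.4475,-.1975,.12],12.8)"
```

```text
t1.87 tcp [ 0.4581 -0.1328  0.1539] hd 12.88 F [ 0.52  0.12 -0.9 ] M [-0.035 -0.003  0.031] op 1.003 j [ -21.3    6.7  116.9   -0.2   56.3 -124.1]
shift [ 0.0341 -0.0606 -0.0248] turn share 0.0013
```

Emit:
drive_tool --pt "-1 0.034 -0.061 -0.025 0" --pt "-1 0.034 -0.061 -0.025 0" --pt "-1 0.034 -0.061 -0.025 0" --pt "-1 0.034 -0.061 -0.025 0" --pt "-1 0.034 -0.061 -0.025 0"

```text
clock: 2.28
tcp_pos: [0.4475, -0.1966, 0.1201]
ee_rot: [-98.5, 89.9, -85.6]
force: [-0.0, -0.5, -0.3]
opening: 1.002
```

```bash
python3 - <<'E'
from h import *
f=shot('wrist','w2')
f=dict(np.load('pics/w2.npz')); C=cloud(f).reshape(-1,3); I=f['image'].astype(int).reshape(-1,3)
k=(C[:,2]>.037)&(C[:,2]<.07)&(np.abs(I[:,0]-I[:,2])<25)&(np.abs(C[:,0]-.49)<.1)&(np.abs(C[:,1]+.19)<.04)
Q=C[k];q=Q[:,:2]-Q[:,:2].mean(0); u=np.linalg.svd(q,full_matrices=False)[2][0]; print(len(Q),Q.min(0),Q.max(0),np.degrees(np.arctan2(u[1],u[0])),np.ptp(q@u))
need([.4475,-.1975,.026],12.8)
E
```

```text
2588 [ 0.41743928 -0.2124823   0.04012477] [ 0.55993268 -0.16748632  0.05368327] 13.497285278725062 0.14438772618797832
t2.33 tcp [ 0.4479 -0.1965  0.1206] hd 12.95 F [-0.19  0.22 -0.42] M [-0.005 -0.016 -0.038] op 1.002 j [-2.870e+01  1.090e+01  1.166e+02 -1.000e-01  5.240e+01 -1.316e+02]
shift [ 0.0946 -0.0006 -0.0007] turn share 0.0025
```

View pics/w2.png

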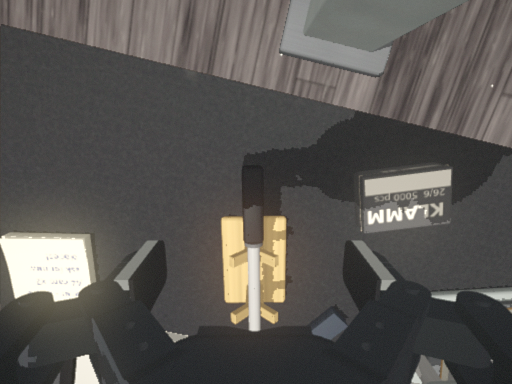

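Emit:
drive_tool --pt "-1 0.04 0 0 0" --pt "-1 0.075 0 0 0" --pt "-1 0.094 0 0 0" --pt "-1 0.094 0 0 0" --pt "-1 0.094 0 0 0"

```text
clock: 2.75
tcp_pos: [0.4481, -0.1951, 0.0265]
ee_rot: [-108.1, 89.9, -95.1]
force: [-0.0, 0.1, 1.1]
opening: 1.001
```

Emit:
drive_tool --pt "1 0 0 0 0" --pt "1 0 0 0 0" --pt "1 0 0 0 0" --pt "1 0 0 0 0" --pt "1 0 0 0 0" --squeeze 100

```text
clock: 3.17
tcp_pos: [0.4488, -0.1955, 0.0276]
ee_rot: [-69.7, 89.8, -56.6]
force: [0.1, -0.5, -1.1]
opening: 0.298
```

```bash
python3 - <<'E'
from h import *
need([.4475,-.1975,.103],12.8)
shot('wrist','w3')
E
```

```text
t3.17 tcp [ 0.4488 -0.1955  0.0276] hd 13.07 F [ 0.05 -0.54 -1.14] M [0.007 0.009 0.015] op 0.298 j [-2.860e+01  2.050e+01  1.185e+02 -1.000e-01  4.090e+01 -1.316e+02]
shift [-0.0754 -0.0019 -0.0017] turn share 0.0046
```

View pics/w3.png

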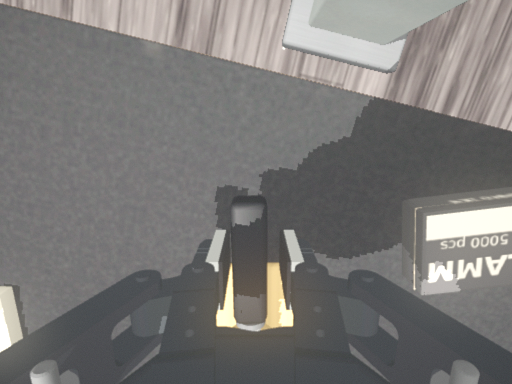

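Emit:
drive_tool --pt "1 0 0 0 0" --pt "1 0 0 0 0" --pt "1 0 0 0 0" --pt "1 0 0 0 0" --pt "1 0 0 0 0"

```text
clock: 3.63
tcp_pos: [0.4491, -0.1961, 0.0276]
ee_rot: [-68.6, 89.8, -55.6]
force: [0.7, -2.6, 1.7]
opening: 0.168
```

```bash
python3 - <<'E'
from h import *
need([.4475,-.1975,.103],12.8)
shot('wrist','w4')
E
```

```text
t3.63 tcp [ 0.4491 -0.1961  0.0276] hd 13.07 F [ 0.66 -2.62  1.7 ] M [-0.371 -0.096 -0.099] op 0.168 j [ -28.6   20.5  118.4   -0.2   40.9 -131.6]
shift [-0.0754 -0.0013 -0.0018] turn share 0.0044
```

View pics/w4.png

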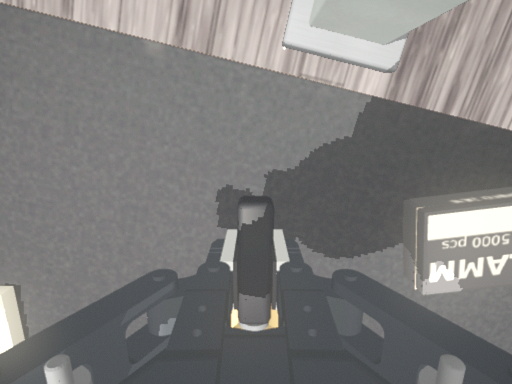

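Emit:
drive_tool --pt "1 -0.03 0 0 0" --pt "1 -0.077 0 0 0" --pt "1 -0.077 0 0 0" --pt "1 -0.077 0 0 0" --pt "1 -0.077 0 0 0"

```text
clock: 4.1
tcp_pos: [0.4483, -0.1952, 0.1043]
ee_rot: [-74.7, 89.8, -61.6]
force: [0.5, -0.3, -0.9]
opening: 0.17
```

```bash
python3 - <<'E'
from h import *
need([.442,-.048,.1046],45)
E
```

```text
t4.10 tcp [ 0.4483 -0.1952  0.1043] hd 13.08 F [ 0.47 -0.34 -0.9 ] M [-0.024  0.134  0.057] op 0.170 j [-2.860e+01  1.240e+01  1.171e+02 -1.000e-01  5.030e+01 -1.316e+02]
shift [-0.0007  0.1449  0.0272] turn share -0.5320
```

Emit:
drive_tool --pt "1 0 0.145 0.027 -0.53" --pt "1 0 0.145 0.027 -0.53" --pt "1 0 0.145 0.027 -0.53" --pt "1 0 0.145 0.027 -0.53" --pt "1 0 0.145 0.027 -0.53"

```text
clock: 4.52
tcp_pos: [0.4376, -0.0433, 0.1009]
ee_rot: [128.3, 89.6, 173.7]
force: [0.3, -0.4, -1.3]
opening: 0.164
```

```bash
python3 - <<'E'
from h import *
need([.442,-.048,.1046],45)
for n in ['wrist','top','side']: shot(n,n+'5')
i=cv2.imread('pics/side5.png')[150:250,225:325]; cv2.imwrite('pics/s5c.png',cv2.resize(i,None,fx=6,fy=6,interpolation=cv2.INTER_CUBIC))
i=cv2.imread('pics/top5.png')[150:230,220:320]; cv2.imwrite('pics/t5c.png',cv2.resize(i,None,fx=6,fy=6,interpolation=cv2.INTER_CUBIC))
E
```

```text
t4.52 tcp [ 0.4376 -0.0433  0.1009] hd 45.40 F [ 0.33 -0.43 -1.31] M [-0.079  0.025  0.015] op 0.164 j [ -11.3    8.   123.1   -0.    49.3 -146.7]
shift [-0.0037 -0.0064 -0.0003] turn share 0.0067
```

View pics/wrist5.png

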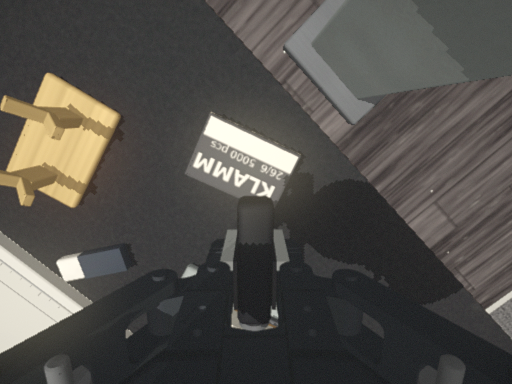

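View pics/s5c.png

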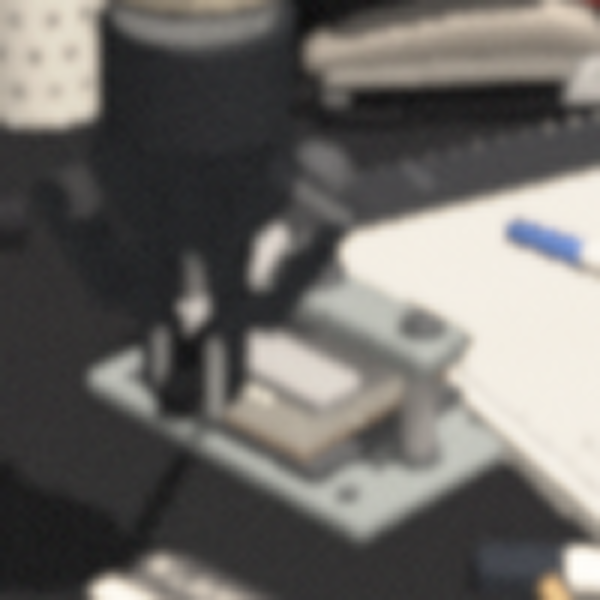

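View pics/t5c.png

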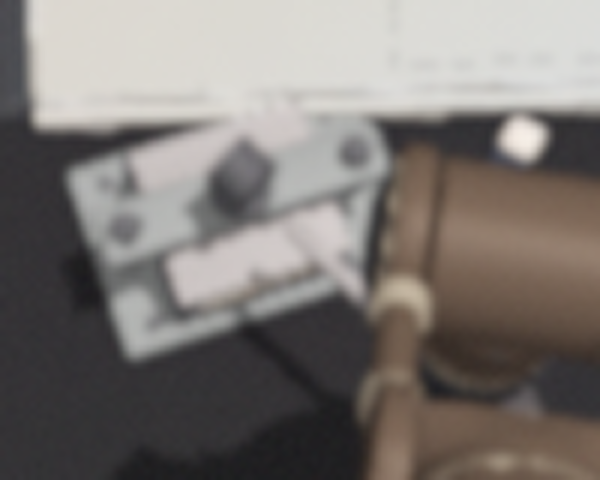

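```bash
python3 - <<'E'
from h import *
f=dict(np.load('pics/top5.npz'))
def P(x,y,z): return onz(f,(220+x/6-.42,150+y/6-.42),z)
t,s=P(295,222,.12),P(365,300,.12); print('tip',t,'shank',s,'hd',np.degrees(np.arctan2(*(t-s)[[1,0]])))
e=P(240,176,.125); print('eye',e)
for n in ['w4','wrist5']:
    g=dict(np.load(f'pics/{n}.npz')); C=cloud(g); 
    M=R.from_euler('xyz',g['rot'],degrees=True).as_matrix()
    L=(C-g['tcp'])@M   # tool coords
    I=g['image'].astype(int)
    Q=L[195:325,236:273].reshape(-1,3); k=(Q[:,0]>-.045)&(Q[:,0]<-.015); Q=Q[k]
    print(n,len(Q),Q.min(0).round(4),Q.max(0).round(4))
    for a in np.arange(-.035,.03,.01):
        q=Q[(Q[:,2]>a)&(Q[:,2]<a+.01)]
        if len(q)>5: print(round(a,3),len(q),np.percentile(q[:,1],[3,50,97]).round(4),np.median(q[:,0]).round(4))
E
```

```text
tip [0.52480808 0.03471531 0.12      ] shank [ 0.47967737 -0.00170996  0.12      ] hd 38.90720337895313
eye [0.55081167 0.0641533  0.125     ]
w4 4528 [-0.0373 -0.0089 -0.0317] [-0.015   0.0074  0.0315]
-0.035 671 [-0.0074 -0.0002  0.0066] -0.0225
-0.025 787 [-0.0076 -0.0002  0.0067] -0.0233
-0.015 840 [-0.008  -0.0011  0.0067] -0.0236
-0.005 761 [-0.0076 -0.0006  0.0067] -0.0238
0.005 699 [-0.0076 -0.0006  0.0067] -0.0239
0.015 620 [-0.008  -0.0006  0.0067] -0.024
0.025 150 [-0.0078 -0.0011  0.0062] -0.0235
wrist5 4517 [-0.0371 -0.0086 -0.0319] [-0.015   0.0077  0.0316]
-0.035 686 [-0.0071  0.0001  0.0069] -0.0227
-0.025 782 [-0.0073  0.0001  0.007 ] -0.0233
-0.015 835 [-0.0077 -0.0003  0.007 ] -0.0236
-0.005 766 [-0.0073 -0.0003  0.007 ] -0.0238
0.005 691 [-0.0073 -0.0003  0.007 ] -0.0239
0.015 617 [-0.0073 -0.0004  0.0071] -0.0239
0.025 140 [-0.0074 -0.0008  0.0062] -0.0236
```

```bash
python3 - <<'E'
from h import *
i=cv2.imread('pics/top5.png')[172:212,248:292]; cv2.imwrite('pics/t5d.png',cv2.resize(i,None,fx=14,fy=14,interpolation=cv2.INTER_NEAREST))
E
```

```text
(no output)
```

View pics/t5d.png

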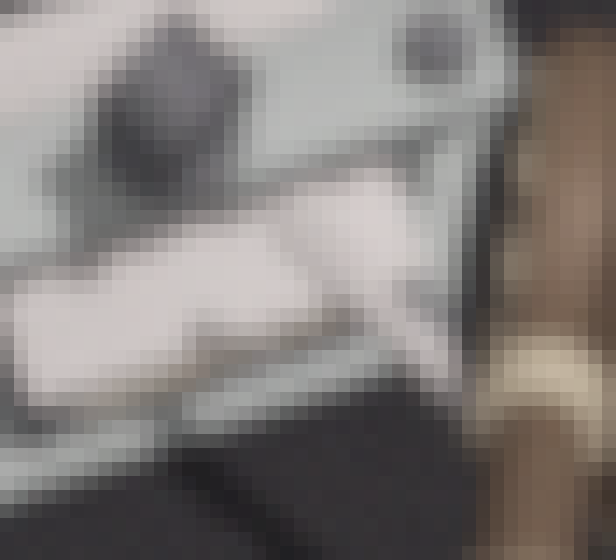

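```bash
python3 - <<'E'
from h import *
f=dict(np.load('pics/top5.npz'))
def P(x,y,z=.122): return onz(f,(248+x/14-.5,172+y/14-.5),z)
for q in [(327,235),(440,358)]: p=P(*q); print(p,p[1]-p[0])
d=np.array([.702,.712]);W=f['world_to_cam']
for k in [.06,.08,.1,.12]:
    p=W@np.r_[np.array([.4376,-.0433])+k*d,.122-.0037,1]; u=f['camera_matrix']@p[:3]; u=u[:2]/u[2]; print(k,((u+.5-[248,172])*14).round())
p=W@np.array([.5525,.063,.122,1]); u=f['camera_matrix']@p[:3]; u=u[:2]/u[2]; print('eye',((u+.5-[248,172])*14).round())
E
```

```text
[0.51835416 0.0280895  0.122     ] -0.49026465709421413
[0.48786775 0.00289699 0.122     ] -0.4849707548058371
0.06 [456. 394.]
0.08 [392. 338.]
0.1 [329. 282.]
0.12 [266. 226.]
eye [174. 100.]
```

```bash
python3 - <<'E'
from h import *
for n in ['top5','side5','top0']:
    f=dict(np.load(f'pics/{n}.npz')); C=cloud(f,np.linalg.inv(f['world_to_cam'])).reshape(-1,3)
    k=(C[:,2]>.1)&(C[:,2]<.15)&(C[:,0]>.47)&(C[:,0]<.6)&(C[:,1]>-.03)&(C[:,1]<.12)
    Q=C[k]; print(n,len(Q))
    a=(Q[:,:2]-[.5525,.063])@np.array([[1,1],[-1,1]]).T/2**.5  # along, left
    o=np.argsort(a[:,0]); print(np.c_[a[o],Q[o,2]].round(4).tolist()[:70])
E
```

```text
top5 138
[[-0.0975, 0.0085, 0.1242], [-0.0952, 0.0059, 0.1236], [-0.0927, 0.0079, 0.1224], [-0.0905, 0.0054, 0.1224], [-0.0886, 0.0037, 0.1265], [-0.0878, 0.007, 0.119], [-0.0863, 0.0062, 0.1278], [-0.0861, 0.0007, 0.1238], [-0.0839, 0.0033, 0.1256], [-0.0833, 0.0072, 0.1213], [-0.0814, 0.0004, 0.1232], [-0.0813, 0.0052, 0.1241], [-0.0792, 0.003, 0.1252], [-0.0788, 0.0073, 0.1229], [-0.0769, 0.0004, 0.1246], [-0.0763, 0.0043, 0.1202], [-0.0745, 0.0027, 0.1249], [-0.0745, 0.0076, 0.1261], [-0.0721, 0.0049, 0.1248], [-0.0718, -0.0006, 0.1208], [-0.07, 0.0026, 0.1261], [-0.0692, 0.0063, 0.1203], [-0.0673, -0.0006, 0.1219], [-0.0672, 0.0043, 0.1231], [-0.0665, 0.008, 0.1171], [-0.0654, 0.0027, 0.1276], [-0.0652, 0.0072, 0.1264], [-0.063, -0.0002, 0.1254], [-0.0627, 0.0043, 0.1239], [-0.0618, 0.0078, 0.1171], [-0.0605, 0.0019, 0.1248], [-0.0598, 0.0057, 0.1194], [-0.0581, -0.0007, 0.1241], [-0.058, 0.009, 0.1252], [-0.0576, 0.0034, 0.1206], [-0.0555, 0.0012, 0.1224], [-0.0555, 0.0061, 0.1233], [-0.0535, 0.0041, 0.1259], [-0.053, 0.0083, 0.1226], [-0.0514, 0.0068, 0.1284], [-0.0506, 0.0005
[... 3908 characters left out ...]
09], [0.0008, -0.0011, 0.1391], [0.001, 0.0084, 0.1395], [0.001, -0.011, 0.1364], [0.0011, 0.013, 0.1248], [0.0012, 0.0033, 0.1373], [0.003, 0.011, 0.1277], [0.003, 0.0062, 0.1411], [0.0031, 0.0013, 0.14], [0.0036, 0.0152, 0.1245], [0.0038, -0.0093, 0.134], [0.004, -0.0144, 0.1322], [0.004, -0.0046, 0.1335], [0.0048, 0.009, 0.1306], [0.0051, -0.0056, 0.1412], [0.0054, -0.0011, 0.14], [0.0055, -0.011, 0.1378], [0.0057, 0.0129, 0.1255], [0.0063, 0.0027, 0.1352], [0.0064, 0.0074, 0.1351], [0.0067, 0.0119, 0.1338], [0.0078, 0.0155, 0.1277], [0.0081, 0.0007, 0.1379], [0.0083, -0.0092, 0.1356], [0.0083, -0.0044, 0.136], [0.0085, 0.0051, 0.1363], [0.0085, 0.0099, 0.1369], [0.0087, -0.0146, 0.1325]]
```

Emit:
drive_tool --pt "1 -0.004 -0.005 0 0.006" --pt "1 -0.004 -0.005 0 0.006" --pt "1 -0.004 -0.005 0 0.006" --pt "1 -0.004 -0.005 0 0.006" --pt "1 -0.004 -0.005 0 0.006"

```text
clock: 5.08
tcp_pos: [0.4434, -0.0511, 0.1059]
ee_rot: [166.3, 89.8, -149.2]
force: [0.0, 0.2, -0.1]
opening: 0.168
```

```bash
cat >> h.py <<'E'
def chk(tag,c=(.5525,.063),hd=45):
    th=np.radians(hd); B=np.array([[np.cos(th),np.sin(th)],[-np.sin(th),np.cos(th)]])
    f=shot('top',tag); C=cloud(f,np.linalg.inv(f['world_to_cam'])).reshape(-1,3)
    k=(C[:,2]>.1)&(C[:,2]<.16); Q=C[k]; a=(Q[:,:2]-c)@B.T
    for lo,hi in [(-.09,-.065),(-.065,-.04),(-.04,-.014),(-.011,.011),(.014,.03),(.03,.08)]:
        m=(a[:,0]>lo)&(a[:,0]<hi)&(abs(a[:,1])<.02)
        if m.sum()>2: print(lo,m.sum(),'along',a[m,0].min().round(4),a[m,0].max().round(4),'lat',np.percentile(a[m,1],[2,50,98]).round(4),'z',np.percentile(Q[m,2],[50,90]).round(4))
E
python3 - <<'E'
from h import *
need([.442,-.048,.1046],45)
chk('top6')
E
```

```text
t5.08 tcp [ 0.4434 -0.0511  0.1059] hd 44.43 F [ 0.02  0.17 -0.14] M [ 0.051 -0.049 -0.021] op 0.168 j [ -12.1    8.   122.3   -0.2   49.9 -146.4]
shift [0.0013 0.0032 0.0012] turn share -0.0095
-0.09 22 along -0.0894 -0.0653 lat [-0.0092 -0.0045 -0.001 ] z [0.1276 0.1312]
-0.065 21 along -0.0633 -0.0422 lat [-0.0106 -0.0057 -0.0014] z [0.1271 0.1302]
-0.04 3 along -0.0396 -0.0372 lat [-0.0076 -0.0063 -0.004 ] z [0.1254 0.1295]
-0.011 70 along -0.011 0.011 lat [-0.0151  0.0017  0.0148] z [0.1353 0.1394]
0.014 3 along 0.0143 0.0152 lat [-0.0061 -0.0022  0.0128] z [0.1372 0.1396]
```

Emit:
drive_tool --pt "1 0.001 0.005 0 -0.01" --pt "1 0.001 0.005 0 -0.01" --pt "1 0.001 0.005 0 -0.01" --pt "1 0.001 0.005 0 -0.01" --pt "1 0.001 0.005 0 -0.01"

```text
clock: 5.55
tcp_pos: [0.4399, -0.0473, 0.105]
ee_rot: [168.9, 89.8, -146.0]
force: [0.4, 0.9, -0.8]
opening: 0.168
```

```bash
python3 - <<'E'
from h import *
need([.442,-.048,.1046],45)
chk('top7')
E
```

```text
t5.55 tcp [ 0.4399 -0.0473  0.105 ] hd 45.06 F [ 0.4   0.92 -0.8 ] M [-0.078  0.002 -0.055] op 0.168 j [ -11.7    7.7  122.8   -0.2   49.7 -146.6]
shift [ 0.0004 -0.0019  0.001 ] turn share 0.0010
-0.09 26 along -0.0888 -0.0652 lat [-0.0048  0.0012  0.0054] z [0.1262 0.13  ]
-0.065 20 along -0.0637 -0.0418 lat [-0.0037  0.0016  0.0046] z [0.1268 0.1306]
-0.04 3 along -0.0396 -0.0371 lat [-0.0013  0.0007  0.0031] z [0.1249 0.1256]
-0.011 73 along -0.0107 0.0108 lat [-0.0152  0.0017  0.0153] z [0.1356 0.1402]
0.014 4 along 0.0143 0.0156 lat [-0.0153 -0.0047  0.0124] z [0.1329 0.1368]
```

Emit:
drive_tool --pt "1 0.0003 -0.0005 0.01 0" --pt "1 0.0003 -0.0005 0.02 0" --pt "1 0.0003 -0.0005 0.03 0" --pt "1 0.0003 -0.0005 0.035 0" --pt "1 0.0003 -0.0005 0.035 0"

```text
clock: 6.02
tcp_pos: [0.4666, -0.0219, 0.1048]
ee_rot: [-174.7, 89.9, -129.6]
force: [-0.7, 0.1, -0.5]
opening: 0.168
```

```bash
python3 - <<'E'
from h import *
need([.442+.035*.707,-.048+.035*.707,.1046],45)
chk('top8')
E
```

```text
t6.02 tcp [ 0.4666 -0.0219  0.1048] hd 45.16 F [-0.67  0.12 -0.51] M [-0.019  0.091 -0.025] op 0.168 j [-8.000e+00  1.030e+01  1.197e+02 -1.000e-01  5.010e+01 -1.430e+02]
shift [ 0.0002 -0.001  -0.0008] turn share 0.0026
-0.065 5 along -0.0483 -0.0401 lat [-0.0004  0.0015  0.0041] z [0.1268 0.1298]
-0.04 23 along -0.0396 -0.016 lat [-0.0049  0.0003  0.0047] z [0.127  0.1309]
-0.011 74 along -0.0109 0.0109 lat [-0.0148  0.0021  0.0154] z [0.1349 0.1393]
0.014 3 along 0.0141 0.0156 lat [-0.0072 -0.0019  0.013 ] z [0.1347 0.1377]
```

Emit:
drive_tool --pt "1 0.0002 -0.0005 0.01 0.002" --pt "1 0.0002 -0.0005 0.02 0.002" --pt "1 0.0002 -0.0005 0.03 0.002" --pt "1 0.0002 -0.0005 0.04 0.002" --pt "1 0.0002 -0.0005 0.05 0.002"

```text
clock: 6.48
tcp_pos: [0.5023, 0.0137, 0.1043]
ee_rot: [175.2, 89.8, -139.7]
force: [0.4, 0.4, -0.8]
opening: 0.168
```

```bash
cat >> h.py <<'E'
def tq(c=(.5525,.063)):
    o=bot.get_obs(); F=o['force']; r=np.array(o['tcp_pos'][:2])-c
    print('arm %.4f ang %.1f'%(np.hypot(*r),np.degrees(np.arctan2(-r[1],-r[0]))),'T_axis %.3f'%(r[0]*F[1]-r[1]*F[0]+o['ft_torque'][2]),'twist %.3f'%o['ft_torque'][2])
E
python3 - <<'E'
from h import *
need([.502,.0125,.1046],45);tq()
chk('top9')
E
```

```text
t6.48 tcp [0.5023 0.0137 0.1043] hd 45.04 F [ 0.44  0.36 -0.76] M [-0.01   0.046  0.038] op 0.168 j [  -3.3   13.9  115.2   -0.2   51.  -138.3]
shift [-0.0003 -0.0006 -0.001 ] turn share 0.0006
arm 0.0704 ang 44.5 T_axis 0.042 twist 0.038
-0.011 11 along -0.0053 0.0099 lat [0.0094 0.0133 0.0151] z [0.1286 0.1356]
0.014 11 along 0.0141 0.0291 lat [-0.0048  0.0023  0.0122] z [0.1262 0.1308]
0.03 18 along 0.0314 0.0485 lat [-0.006  -0.      0.0044] z [0.1258 0.1286]
```

Emit:
drive_tool --pt "1 0 0.0037 0.0001 0.05" --pt "1 0 0.0074 0.0004 0.1" --pt "1 0 0.011 0.0009 0.15" --pt "1 0 0.0146 0.0015 0.2" --pt "1 0 0.0182 0.0024 0.25"

```text
clock: 6.95
tcp_pos: [0.4932, 0.0289, 0.1047]
ee_rot: [-100.3, 89.8, -70.4]
force: [1.3, -2.9, -1.5]
opening: 0.161
```

```bash
cat >> h.py <<'E'
def plan(phi,c=(.5525,.063),r=.0705,z=.1046,n=5):
    o=bot.get_obs(); M=R.from_euler('xyz',o['ee_rot'],degrees=True).as_matrix()
    h=np.degrees(np.arctan2(M[1,2],M[0,2])); tq()
    for k in range(1,n+1):
        a=np.radians(h-phi*k/n); p=np.array([c[0]-r*np.cos(a),c[1]-r*np.sin(a),z])
        print((M.T@(p-o['tcp_pos'])).round(4).tolist(),round(phi*k/n/60,4))
E
python3 - <<'E'
from h import *
need([.5,.01,.1046]);plan(8)
E
```

```text
t6.95 tcp [0.4932 0.0289 0.1047] hd 29.96 F [ 1.3  -2.86 -1.54] M [-0.435 -0.077  0.092] op 0.161 j [  -1.6   12.9  116.4   -0.2   50.6 -121.4]
shift [ 0.0001 -0.0198 -0.0036] turn share 0.0000
arm 0.0684 ang 29.9 T_axis 0.306 twist 0.092
[0.0001, 0.0019, -0.0021] 0.0267
[0.0001, 0.0039, -0.002] 0.0533
[0.0001, 0.0058, -0.0019] 0.08
[0.0001, 0.0078, -0.0017] 0.1067
[0.0001, 0.0098, -0.0014] 0.1333
```

Emit:
drive_tool --pt "1 0 0.0015 -0.0005 0.02" --pt "1 0 0.003 -0.001 0.04" --pt "1 0 0.0045 -0.001 0.06" --pt "1 0 0.006 -0.001 0.08" --pt "1 0 0.0074 -0.001 0.1"

```text
clock: 7.37
tcp_pos: [0.4899, 0.0352, 0.1049]
ee_rot: [-53.8, 89.8, -29.9]
force: [6.0, 1.5, -5.9]
opening: 0.167
```

```bash
python3 - <<'E'
from h import *
need([.5,.01,.1046]);plan(6)
chk('top10',hd=24)
E
```

```text
t7.37 tcp [0.4899 0.0352 0.1049] hd 23.86 F [ 6.01  1.54 -5.89] M [ 0.167 -0.612  0.151] op 0.167 j [  -0.9   12.5  116.9   -0.2   50.4 -114.7]
shift [ 0.0004 -0.0271 -0.001 ] turn share 0.0000
arm 0.0685 ang 24.0 T_axis 0.221 twist 0.151
[0.0003, 0.0016, -0.002] 0.02
[0.0003, 0.0031, -0.002] 0.04
[0.0003, 0.0045, -0.0019] 0.06
[0.0003, 0.006, -0.0018] 0.08
[0.0003, 0.0075, -0.0016] 0.1
0.014 3 along 0.0198 0.0298 lat [-0.0038 -0.0021  0.0009] z [0.1282 0.1291]
```

Emit:
drive_tool --pt "1 0.0005 0.0015 0 0.02" --pt "1 0.001 0.003 0.0001 0.04" --pt "1 0.001 0.0045 0.0002 0.06" --pt "1 0.001 0.006 0.0003 0.08" --pt "1 0.001 0.0074 0.0004 0.1"

```text
clock: 7.83
tcp_pos: [0.4874, 0.0423, 0.1042]
ee_rot: [-45.4, 89.7, -27.7]
force: [2.8, -1.3, 0.8]
opening: 0.164
```

```bash
python3 - <<'E'
from h import *
need([.5,.01,.1046]);plan(6,r=.0685)
f=shot('wrist','w11')
E
```

```text
t7.83 tcp [0.4874 0.0423 0.1042] hd 17.69 F [ 2.82 -1.35  0.85] M [-0.072 -0.277  0.136] op 0.164 j [-1.000e-01  1.240e+01  1.172e+02 -2.000e-01  5.020e+01 -1.076e+02]
shift [-0.0003 -0.0346  0.0022] turn share 0.0000
arm 0.0683 ang 17.7 T_axis 0.282 twist 0.136
[-0.0004, 0.0014, -0.0002] 0.02
[-0.0004, 0.0028, -0.0001] 0.04
[-0.0004, 0.0043, -0.0] 0.06
[-0.0004, 0.0057, 0.0001] 0.08
[-0.0004, 0.0071, 0.0002] 0.1
```

Emit:
drive_tool --pt "1 0 0.0014 0 0.02" --pt "1 0 0.0028 0.0001 0.04" --pt "1 0 0.0043 0.0002 0.06" --pt "1 0 0.0057 0.0003 0.08" --pt "1 0 0.0071 0.0004 0.1"

```text
clock: 8.3
tcp_pos: [0.4856, 0.0495, 0.1042]
ee_rot: [-37.3, 89.7, -25.8]
force: [2.2, -1.5, 1.0]
opening: 0.17
```

```bash
python3 - <<'E'
from h import *
need([.5,.01,.1046]);plan(6,r=.0685)
E
```

```text
t8.30 tcp [0.4856 0.0495 0.1042] hd 11.55 F [ 2.15 -1.54  1.02] M [-0.053 -0.208  0.155] op 0.170 j [   0.8   12.3  117.3   -0.2   50.2 -100.7]
shift [-0.0003 -0.0416  0.0062] turn share 0.0000
arm 0.0683 ang 11.4 T_axis 0.287 twist 0.155
[-0.0004, 0.0013, -0.0002] 0.02
[-0.0004, 0.0027, -0.0002] 0.04
[-0.0004, 0.0042, -0.0001] 0.06
[-0.0004, 0.0056, 0.0] 0.08
[-0.0004, 0.007, 0.0002] 0.1
```

Emit:
drive_tool --pt "1 0 0.0014 0 0.02" --pt "1 0 0.0028 0.0001 0.04" --pt "1 0 0.0043 0.0002 0.06" --pt "1 0 0.0057 0.0003 0.08" --pt "1 0 0.0071 0.0004 0.1"

```text
clock: 8.72
tcp_pos: [0.4845, 0.0567, 0.1042]
ee_rot: [-29.8, 89.7, -24.3]
force: [1.6, -0.1, -0.1]
opening: 0.163
```

```bash
python3 - <<'E'
from h import *
need([.5,.01,.1046]);plan(6,r=.0685)
E
```

```text
t8.72 tcp [0.4845 0.0567 0.1042] hd 5.44 F [ 1.6  -0.09 -0.07] M [ 0.017 -0.236  0.219] op 0.163 j [  1.6  12.3 117.3  -0.2  50.2 -93.7]
shift [-0.0003 -0.048   0.011 ] turn share 0.0000
arm 0.0683 ang 5.3 T_axis 0.235 twist 0.219
[-0.0004, 0.0012, -0.0002] 0.02
[-0.0004, 0.0027, -0.0002] 0.04
[-0.0004, 0.0041, -0.0001] 0.06
[-0.0004, 0.0055, 0.0] 0.08
[-0.0004, 0.007, 0.0001] 0.1
```

Still on the friction plateau (~0.25 N m).

Emit:
drive_tool --pt "1 0 0.0014 0 0.02" --pt "1 0 0.0029 0.0001 0.04" --pt "1 0 0.0043 0.0002 0.06" --pt "1 0 0.0058 0.0003 0.08" --pt "1 0 0.0072 0.0004 0.1"

```text
clock: 9.13
tcp_pos: [0.4843, 0.0641, 0.1042]
ee_rot: [-22.3, 89.7, -23.0]
force: [1.2, 0.6, 0.4]
opening: 0.167
```

```bash
python3 - <<'E'
from h import *
need([.5,.01,.1046]);plan(6,r=.0685)
E
```

```text
t9.13 tcp [0.4843 0.0641 0.1042] hd -0.68 F [1.23 0.65 0.39] M [-0.003 -0.231  0.239] op 0.167 j [  2.5  12.3 117.3  -0.2  50.2 -86.7]
shift [-0.0003 -0.0539  0.0164] turn share 0.0000
arm 0.0682 ang -0.9 T_axis 0.194 twist 0.239
[-0.0004, 0.0011, -0.0003] 0.02
[-0.0004, 0.0026, -0.0002] 0.04
[-0.0004, 0.004, -0.0001] 0.06
[-0.0004, 0.0054, -0.0] 0.08
[-0.0004, 0.0069, 0.0001] 0.1
```

Emit:
drive_tool --pt "1 0 0.0013 0 0.02" --pt "1 0 0.0027 0.0001 0.04" --pt "1 0 0.0041 0.0002 0.06" --pt "1 0 0.0055 0.0003 0.08" --pt "1 0 0.0069 0.0004 0.1"

```text
clock: 9.55
tcp_pos: [0.4848, 0.0713, 0.1041]
ee_rot: [-13.1, 89.7, -19.9]
force: [2.0, 0.5, 0.6]
opening: 0.168
```

```bash
python3 - <<'E'
from h import *
need([.5,.01,.1046]);plan(6,r=.0685)
E
```

```text
t9.55 tcp [0.4848 0.0713 0.1041] hd -6.79 F [1.99 0.53 0.6 ] M [ 0.18  -0.284  0.383] op 0.168 j [ 3.300e+00  1.250e+01  1.171e+02 -1.000e-01  5.020e+01 -7.980e+01]
shift [-0.0003 -0.0591  0.0224] turn share 0.0000
arm 0.0682 ang -7.0 T_axis 0.331 twist 0.383
[-0.0005, 0.0012, -0.0002] 0.02
[-0.0005, 0.0026, -0.0002] 0.04
[-0.0005, 0.004, -0.0001] 0.06
[-0.0005, 0.0055, -0.0] 0.08
[-0.0005, 0.0069, 0.0001] 0.1
```

Emit:
drive_tool --pt "1 0 0.0007 0 0.01" --pt "1 0 0.0014 0 0.02" --pt "1 0 0.0021 0.0001 0.03" --pt "1 0 0.0028 0.0001 0.04" --pt "1 0 0.0036 0.0001 0.05"

```text
clock: 9.97
tcp_pos: [0.4853, 0.075, 0.1042]
ee_rot: [-8.8, 89.7, -18.6]
force: [0.8, 0.4, 0.7]
opening: 0.166
```

```bash
python3 - <<'E'
from h import *
need([.5,.01,.1046]);plan(3,r=.0685)
E
```

```text
t9.97 tcp [0.4853 0.075  0.1042] hd -9.85 F [0.81 0.36 0.69] M [ 0.105 -0.206  0.332] op 0.166 j [ 3.800e+00  1.260e+01  1.169e+02 -1.000e-01  5.020e+01 -7.630e+01]
shift [-0.0003 -0.0615  0.0256] turn share 0.0000
arm 0.0682 ang -10.1 T_axis 0.298 twist 0.332
[-0.0005, 0.0004, -0.0002] 0.01
[-0.0005, 0.0011, -0.0002] 0.02
[-0.0005, 0.0018, -0.0002] 0.03
[-0.0005, 0.0025, -0.0002] 0.04
[-0.0005, 0.0033, -0.0002] 0.05
```

Emit:
drive_tool --pt "1 0 0.0009 0 0.013" --pt "1 0 0.0018 0 0.026" --pt "1 0 0.0027 0.0001 0.04" --pt "1 0 0.0036 0.0001 0.053" --pt "1 0 0.0046 0.0002 0.067"

```text
clock: 10.38
tcp_pos: [0.4863, 0.0797, 0.1042]
ee_rot: [-1.3, 89.7, -15.2]
force: [2.1, 2.3, -0.7]
opening: 0.172
```

```bash
python3 - <<'E'
from h import *
need([.5,.01,.1046]);plan(3,r=.0685)
E
```

```text
t10.38 tcp [0.4863 0.0797 0.1042] hd -13.94 F [ 2.11  2.31 -0.7 ] M [ 0.317 -0.188  0.435] op 0.172 j [ 4.300e+00  1.280e+01  1.167e+02 -1.000e-01  5.030e+01 -7.170e+01]
shift [-0.0003 -0.0644  0.0301] turn share 0.0000
arm 0.0683 ang -14.2 T_axis 0.247 twist 0.435
[-0.0004, 0.0004, -0.0002] 0.01
[-0.0004, 0.0011, -0.0002] 0.02
[-0.0004, 0.0019, -0.0002] 0.03
[-0.0004, 0.0026, -0.0002] 0.04
[-0.0004, 0.0033, -0.0001] 0.05
```

Emit:
drive_tool --pt "1 0 0.001 0 0.013" --pt "1 0 0.002 0 0.026" --pt "1 0 0.003 0.0001 0.04" --pt "1 0 0.004 0.0001 0.053" --pt "1 0 0.005 0.0002 0.067"

```text
clock: 10.8
tcp_pos: [0.4877, 0.0846, 0.1041]
ee_rot: [0.8, 89.7, -17.3]
force: [1.4, 1.1, 0.4]
opening: 0.163
```

```bash
python3 - <<'E'
from h import *
need([.5,.01,.1046]);plan(3,r=.0685)
for i in range(3):
    shot('wrist','x'); tq()
E
```

```text
t10.80 tcp [0.4877 0.0846 0.1041] hd -18.05 F [1.45 1.12 0.35] M [ 0.14  -0.184  0.359] op 0.163 j [ 4.900e+00  1.300e+01  1.164e+02 -1.000e-01  5.030e+01 -6.700e+01]
shift [-0.0003 -0.0671  0.0348] turn share 0.0000
arm 0.0683 ang -18.4 T_axis 0.255 twist 0.359
[-0.0005, 0.0003, -0.0002] 0.01
[-0.0005, 0.001, -0.0002] 0.02
[-0.0005, 0.0017, -0.0002] 0.03
[-0.0005, 0.0024, -0.0002] 0.04
[-0.0005, 0.0032, -0.0001] 0.05
arm 0.0683 ang -18.5 T_axis 0.172 twist 0.293
arm 0.0683 ang -18.4 T_axis 0.222 twist 0.294
arm 0.0683 ang -18.4 T_axis 0.260 twist 0.301
```

Emit:
drive_tool --pt "1 0 0.001 0 0.013" --pt "1 0 0.002 0 0.026" --pt "1 0 0.003 0.0001 0.04" --pt "1 0 0.004 0.0001 0.053" --pt "1 0 0.005 0.0002 0.067"

```text
clock: 11.37
tcp_pos: [0.4894, 0.0891, 0.1041]
ee_rot: [-0.4, 89.7, -22.5]
force: [0.5, -0.1, 0.3]
opening: 0.167
```

```bash
python3 - <<'E'
from h import *
need([.5,.01,.1046]);plan(3,r=.0685)
for i in range(2):
    shot('wrist','x'); tq()
E
```

```text
t11.37 tcp [0.4894 0.0891 0.1041] hd -22.06 F [ 0.52 -0.05  0.34] M [ 0.076 -0.158  0.397] op 0.167 j [  5.4  13.2 116.1  -0.2  50.4 -62.5]
shift [-0.0003 -0.0694  0.0395] turn share 0.0000
arm 0.0683 ang -22.5 T_axis 0.387 twist 0.397
[-0.0005, 0.0002, -0.0002] 0.01
[-0.0005, 0.0009, -0.0002] 0.02
[-0.0005, 0.0016, -0.0002] 0.03
[-0.0005, 0.0023, -0.0001] 0.04
[-0.0005, 0.0031, -0.0001] 0.05
arm 0.0683 ang -22.6 T_axis 0.261 twist 0.268
arm 0.0683 ang -22.5 T_axis 0.271 twist 0.260
```

Emit:
drive_tool --pt "1 0 0.001 0 0.013" --pt "1 0 0.002 0 0.026" --pt "1 0 0.003 0.0001 0.04" --pt "1 0 0.004 0.0001 0.053" --pt "1 0 0.005 0.0002 0.067"

```text
clock: 11.88
tcp_pos: [0.4913, 0.0934, 0.1041]
ee_rot: [-8.2, 89.7, -34.3]
force: [-0.5, -1.3, 0.9]
opening: 0.162
```

```bash
python3 - <<'E'
from h import *
need([.5,.01,.1046]);plan(3,r=.0685)
for i in range(3):
    shot('wrist','x'); tq()
E
```

```text
t11.88 tcp [0.4913 0.0934 0.1041] hd -26.08 F [-0.5  -1.27  0.94] M [-0.287 -0.075  0.503] op 0.162 j [  5.9  13.5 115.7  -0.2  50.5 -57.9]
shift [-0.0003 -0.0711  0.0445] turn share 0.0000
arm 0.0683 ang -26.4 T_axis 0.596 twist 0.503
[-0.0005, 0.0003, -0.0002] 0.01
[-0.0005, 0.001, -0.0002] 0.02
[-0.0005, 0.0017, -0.0001] 0.03
[-0.0005, 0.0024, -0.0001] 0.04
[-0.0005, 0.0031, -0.0001] 0.05
arm 0.0683 ang -26.5 T_axis 0.547 twist 0.355
arm 0.0683 ang -26.5 T_axis 0.523 twist 0.345
arm 0.0683 ang -26.5 T_axis 0.495 twist 0.402
```

Emit:
drive_tool --pt "1 0 0.0006 0 0.008" --pt "1 0 0.0012 0 0.016" --pt "1 0 0.0018 0 0.024" --pt "1 0 0.0024 0 0.032" --pt "1 0 0.0024 0 0.032"

```text
clock: 12.45
tcp_pos: [0.4923, 0.0954, 0.104]
ee_rot: [-11.2, 89.7, -39.1]
force: [0.1, -3.4, 0.9]
opening: 0.162
```

```bash
python3 - <<'E'
from h import *
need([.5,.01,.1046])
for i in range(4):
    shot('wrist','x'); tq()
E
```

```text
t12.45 tcp [0.4923 0.0954 0.104 ] hd -27.97 F [ 0.13 -3.42  0.92] M [-0.523  0.01   0.464] op 0.162 j [  6.1  13.7 115.5  -0.2  50.6 -55.8]
shift [-0.0003 -0.0718  0.0469] turn share 0.0000
arm 0.0684 ang -28.3 T_axis 0.601 twist 0.426
arm 0.0684 ang -28.3 T_axis 0.657 twist 0.458
arm 0.0683 ang -28.3 T_axis 0.754 twist 0.506
arm 0.0683 ang -28.3 T_axis 0.680 twist 0.486
```

```bash
python3 - <<'E'
from h import *
plan(-13,r=.0684,z=.1043)
E
```

```text
arm 0.0683 ang -28.3 T_axis 0.680 twist 0.486
[-0.0003, -0.0035, 0.0] -0.0433
[-0.0003, -0.0066, 0.0002] -0.0867
[-0.0002, -0.0097, 0.0006] -0.13
[-0.0002, -0.0128, 0.0011] -0.1733
[-0.0002, -0.0158, 0.0017] -0.2167
```

Emit:
drive_tool --pt "1 0 -0.0035 0 -0.043" --pt "1 0 -0.0066 0.0002 -0.087" --pt "1 0 -0.0097 0.0006 -0.13" --pt "1 0 -0.0128 0.0011 -0.173" --pt "1 0 -0.0158 0.0017 -0.217"

```text
clock: 13.07
tcp_pos: [0.4855, 0.0815, 0.1035]
ee_rot: [9.0, 89.9, -6.0]
force: [-0.0, 0.2, -0.7]
opening: 0.167
```

```bash
python3 - <<'E'
from h import *
need([.5,.01,.1046])
for i in range(2):
    shot('wrist','x'); tq()
chk('top12',hd=-14)
shot('side','side12')
i=cv2.imread('pics/side12.png')[130:270,205:345]; cv2.imwrite('pics/s12c.png',cv2.resize(i,None,fx=4.2,fy=4.2,interpolation=cv2.INTER_CUBIC))
i=cv2.imread('pics/top12.png')[150:230,220:320]; cv2.imwrite('pics/t12c.png',cv2.resize(i,None,fx=6,fy=6,interpolation=cv2.INTER_CUBIC))
E
```

```text
t13.07 tcp [0.4855 0.0815 0.1035] hd -14.98 F [-0.    0.25 -0.75] M [-0.041  0.022  0.056] op 0.167 j [  4.5  12.8 116.7  -0.   50.3 -70.5]
shift [-0.0011 -0.0653  0.0325] turn share 0.0000
arm 0.0696 ang -15.0 T_axis 0.079 twist 0.049
arm 0.0695 ang -15.1 T_axis 0.116 twist 0.050
```

View pics/s12c.png

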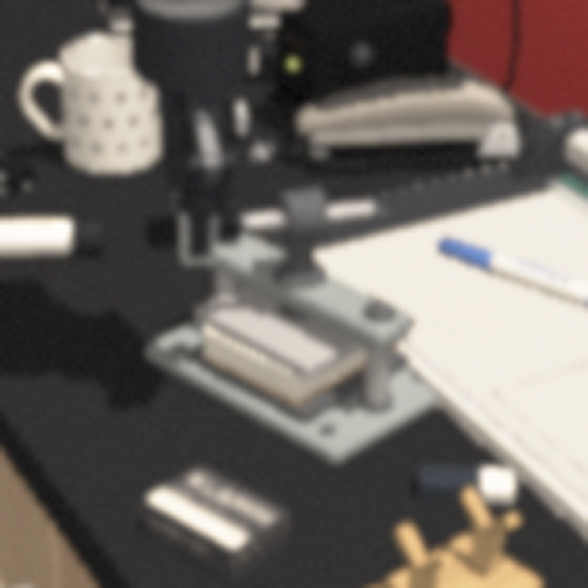

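View pics/t12c.png

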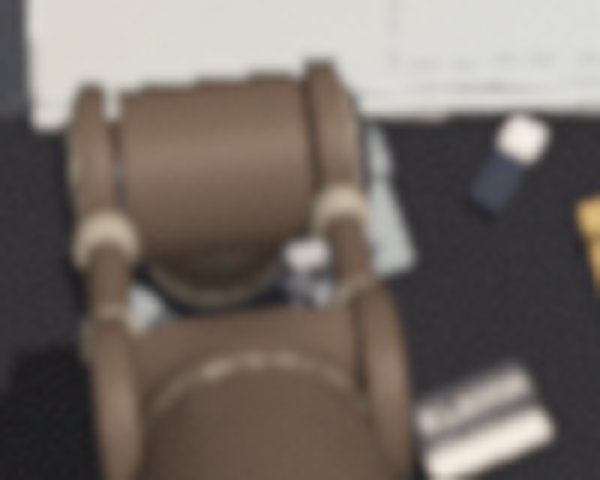

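Emit:
drive_tool --pt "1 0 0 -0.008 0" --pt "1 0 0 -0.016 0" --pt "1 0 0 -0.024 0" --pt "1 0 0 -0.03 0" --pt "1 0 0 -0.03 0"

```text
clock: 13.68
tcp_pos: [0.4546, 0.0895, 0.1032]
ee_rot: [-60.2, 89.9, -75.2]
force: [0.1, 0.5, -0.9]
opening: 0.164
```

```bash
python3 - <<'E'
from h import *
need([.4,.1,.1046]); tq()
E
```

```text
t13.68 tcp [0.4546 0.0895 0.1032] hd -15.06 F [ 0.13  0.52 -0.85] M [0.027 0.028 0.045] op 0.164 j [ 5.800e+00  1.000e+01  1.203e+02 -1.000e-01  4.970e+01 -6.910e+01]
shift [-0.0015 -0.0041 -0.0555] turn share 0.0000
arm 0.1014 ang -15.2 T_axis -0.009 twist 0.045
```

Emit:
drive_tool --pt "1 -0.001 0 -0.015 0" --pt "1 -0.001 0 -0.03 0" --pt "1 -0.001 0 -0.045 0" --pt "1 -0.001 0 -0.06 0" --pt "1 -0.001 0 -0.06 0"

```text
clock: 14.1
tcp_pos: [0.3933, 0.1053, 0.1034]
ee_rot: [-142.4, 89.8, -157.5]
force: [-0.2, 0.1, -0.8]
opening: 0.169
```

```bash
python3 - <<'E'
from h import *
need([.4491,-.1961,.125],13.07); tq()
shot('wrist','w14');shot('side','side14')
i=cv2.imread('pics/side14.png')[130:270,205:345]; cv2.imwrite('pics/s14c.png',cv2.resize(i,None,fx=4.2,fy=4.2,interpolation=cv2.INTER_CUBIC))
E
```

```text
t14.10 tcp [0.3933 0.1053 0.1034] hd -15.02 F [-0.2   0.12 -0.8 ] M [-0.002  0.054 -0.025] op 0.169 j [ 8.900e+00  4.100e+00  1.272e+02 -1.000e-01  4.900e+01 -6.600e+01]
shift [-0.0214 -0.2767  0.1319] turn share -0.4682
arm 0.1647 ang -14.9 T_axis -0.037 twist -0.025
```

View pics/s14c.png

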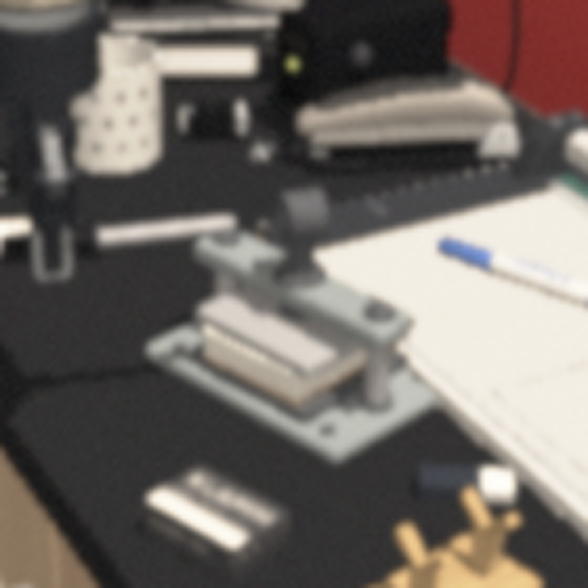

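View pics/w14.png

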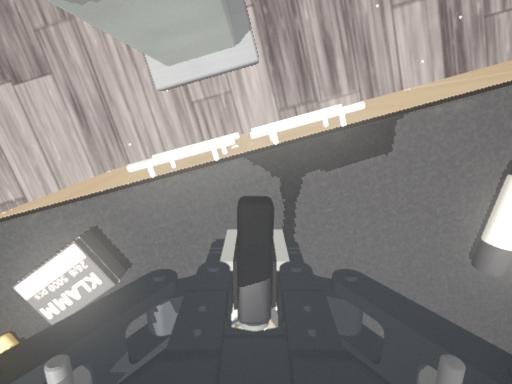

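```bash
cat >> h.py <<'E'
def slip(n):
    g=dict(np.load(f'pics/{n}.npz')); C=cloud(g); M=R.from_euler('xyz',g['rot'],degrees=True).as_matrix()
    Q=((C-g['tcp'])@M)[190:325,236:273].reshape(-1,3); Q=Q[(Q[:,0]>-.045)&(Q[:,0]<-.015)]
    print(n,'zrange',Q[:,2].min().round(4),Q[:,2].max().round(4))
    for a in np.arange(-.035,.03,.01):
        q=Q[(Q[:,2]>a)&(Q[:,2]<a+.01)]
        if len(q)>5: print(round(a,3),len(q),np.percentile(q[:,1],[3,97]).round(4),np.median(q[:,0]).round(4))
E
python3 -c "
from h import *
slip('w14')"
```

```text
w14 zrange -0.0314 0.032
-0.035 643 [-0.0075  0.0064] -0.0226
-0.025 788 [-0.0078  0.0066] -0.0233
-0.015 831 [-0.0081  0.0066] -0.0236
-0.005 761 [-0.0077  0.0065] -0.0238
0.005 693 [-0.0077  0.0065] -0.0239
0.015 634 [-0.0082  0.0066] -0.0239
0.025 166 [-0.0078  0.006 ] -0.0235
```

Emit:
drive_tool --pt "1 -0.02 -0.27 0.05 0" --pt "1 -0.02 -0.27 0.05 0" --pt "1 -0.02 -0.27 0.05 -0.1" --pt "1 -0.02 -0.27 0.05 -0.2" --pt "1 -0.02 -0.27 0.05 -0.3"

```text
clock: 14.62
tcp_pos: [0.3844, -0.0825, 0.1189]
ee_rot: [-29.5, 89.7, -27.8]
force: [1.0, -0.3, -1.1]
opening: 0.165
```

```bash
python3 - <<'E'
from h import *
need([.4491,-.1961,.115],13.07)
E
```

```text
t14.62 tcp [ 0.3844 -0.0825  0.1189] hd 1.64 F [ 1.04 -0.3  -1.07] M [-0.011  0.022 -0.029] op 0.165 j [-1.840e+01  4.000e-01  1.287e+02 -1.000e-01  5.070e+01 -1.100e+02]
shift [ 0.0044 -0.1154  0.0614] turn share -0.1905
```

Emit:
drive_tool --pt "1 0.004 -0.115 0.061 -0.19" --pt "1 0.004 -0.115 0.061 -0.19" --pt "1 0.004 -0.115 0.061 -0.19" --pt "1 0.004 -0.115 0.061 -0.19" --pt "1 0.004 -0.115 0.061 -0.19"

```text
clock: 15.03
tcp_pos: [0.452, -0.2002, 0.1164]
ee_rot: [-44.1, 89.4, -31.3]
force: [0.1, 0.2, -0.5]
opening: 0.164
```

Emit:
drive_tool --pt "1 0 0 0 0" --pt "1 0 0 0 0" --pt "1 0 0 0 0" --pt "1 0 0 0 0" --pt "1 0 0 0 0"

```text
clock: 15.45
tcp_pos: [0.4516, -0.1992, 0.1163]
ee_rot: [-44.1, 89.4, -31.2]
force: [0.4, 0.3, -0.7]
opening: 0.168
```

```bash
python3 - <<'E'
from h import *
need([.4491,-.1961,.066],13.07)
E
```

```text
t15.45 tcp [ 0.4516 -0.1992  0.1163] hd 12.88 F [ 0.37  0.27 -0.73] M [-0.004  0.05   0.039] op 0.168 j [ -28.8   11.5  116.5   -0.    51.4 -131.7]
shift [ 0.0503  0.004  -0.0021] turn share -0.0031
```

Emit:
drive_tool --pt "1 0.02 0.003 -0.002 -0.003" --pt "1 0.04 0.003 -0.002 -0.003" --pt "1 0.05 0.003 -0.002 -0.003" --pt "1 0.05 0.003 -0.002 -0.003" --pt "1 0.05 0.003 -0.002 -0.003"

```text
clock: 15.87
tcp_pos: [0.449, -0.1965, 0.066]
ee_rot: [-44.6, 89.5, -31.5]
force: [-0.6, -0.4, -0.9]
opening: 0.168
```

```bash
python3 - <<'E'
from h import *
need([.4491,-.1961,.0285],13.07)
shot('side','side15')
i=cv2.imread('pics/side15.png')[200:300,270:370]; cv2.imwrite('pics/s15c.png',cv2.resize(i,None,fx=5,fy=5,interpolation=cv2.INTER_CUBIC))
E
```

```text
t15.87 tcp [ 0.449  -0.1965  0.066 ] hd 13.10 F [-0.56 -0.38 -0.85] M [-0.003  0.055 -0.003] op 0.168 j [ -28.7   16.2  118.1   -0.    45.2 -131.8]
shift [ 0.0375  0.0005 -0.    ] turn share 0.0004
```

View pics/s15c.png

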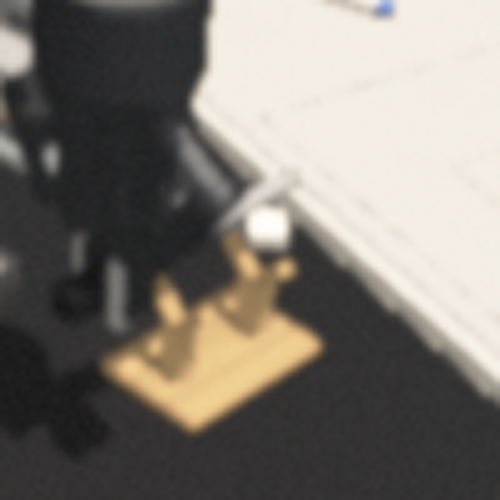

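Bar hangs above both notches (shank around (250,200) in the crop, uprights at (170,320) and (250,290)). Lowering.

Emit:
drive_tool --pt "1 0.01 0.0003 0 0" --pt "1 0.02 0.0003 0 0" --pt "1 0.03 0.0003 0 0" --pt "1 0.0375 0.0003 0 0" --pt "1 0.0375 0.0003 0 0"

```text
clock: 16.33
tcp_pos: [0.4493, -0.1967, 0.0275]
ee_rot: [-45.6, 89.5, -32.5]
force: [1.0, 0.4, -0.5]
opening: 0.163
```

```bash
python3 - <<'E'
from h import *
need([.4491,-.1961,.0276],13.07)
E
```

```text
t16.33 tcp [ 0.4493 -0.1967  0.0275] hd 13.08 F [ 1.03  0.38 -0.55] M [ 0.076  0.066 -0.029] op 0.163 j [-2.870e+01  2.040e+01  1.186e+02 -1.000e-01  4.050e+01 -1.317e+02]
shift [-0.0001  0.0006 -0.    ] turn share 0.0001
```

Emit:
drive_tool --pt "1 0.0008 0 0 0" --pt "1 0.0008 0 0 0" --pt "0.4 0.0008 0 0 0" --pt "0.2 0.0008 0 0 0" --pt "0 0.0008 0 0 0"

```text
clock: 16.75
tcp_pos: [0.4493, -0.1966, 0.0269]
ee_rot: [-45.1, 89.5, -32.0]
force: [-0.2, -0.4, 0.1]
opening: 0.497
```

Emit:
drive_tool --pt "0 0 0 0 0" --pt "-0.5 0 0 0 0" --pt "-0.5 0 0 0 0" --pt "-0.5 0 0 0 0" --pt "-0.5 0 0 0 0"

```text
clock: 17.17
tcp_pos: [0.4493, -0.1966, 0.0269]
ee_rot: [-44.9, 89.5, -31.8]
force: [1.5, -0.2, 0.2]
opening: 0.75
```

```bash
python3 - <<'E'
from h import *
need([.4491,-.1961,.0276],13.07)
shot('wrist','w16')
E
```

```text
t17.17 tcp [ 0.4493 -0.1966  0.0269] hd 13.07 F [ 1.45 -0.19  0.18] M [-0.055  0.029  0.022] op 0.750 j [ -28.7   20.5  118.6   -0.    40.4 -131.7]
shift [-0.0007  0.0006 -0.0001] turn share 0.0001
```

View pics/w16.png

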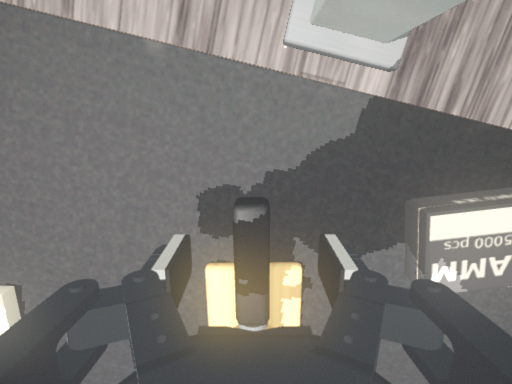

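Released, with the handle central at (252,260). Raising straight up.

Emit:
drive_tool --pt "-0.5 -0.03 0 0 0" --pt "-0.5 -0.07 0 0 0" --pt "-0.5 -0.1 0 0 0" --pt "-0.5 -0.14 0 0 0" --pt "-0.5 -0.14 0 0 0"

```text
clock: 17.63
tcp_pos: [0.4536, -0.1988, 0.1749]
ee_rot: [-42.9, 88.6, -29.8]
force: [1.8, -0.6, 1.6]
opening: 0.748
```

Emit:
drive_tool --pt "-0.5 0 0 -0.05 0" --pt "-0.5 0 0 -0.05 0" --pt "-0.5 0 0 -0.05 0" --pt "-0.5 0 0 -0.05 0" --pt "-0.5 0 0 -0.05 0"

```text
clock: 18.05
tcp_pos: [0.4057, -0.2103, 0.1741]
ee_rot: [-42.2, 88.6, -29.1]
force: [-0.3, -0.9, -0.7]
opening: 0.748
```

```bash
python3 - <<'E'
from h import *
shot('wrist','w17')
f=dict(np.load('pics/w17.npz')); C=cloud(f).reshape(-1,3); I=f['image'].astype(int).reshape(-1,3)
k=(C[:,2]>.037)&(C[:,2]<.07)&(np.abs(I[:,0]-I[:,2])<25)&(np.abs(C[:,0]-.49)<.1)&(np.abs(C[:,1]+.19)<.04)
Q=C[k];q=Q[:,:2]-Q[:,:2].mean(0); u=np.linalg.svd(q,full_matrices=False)[2][0]; print(len(Q),Q.min(0),Q.max(0),np.degrees(np.arctan2(u[1],u[0])),np.ptp(q@u))
need([.4491,-.1961,.0276],13.07)
shot('side','side17');shot('top','top17')
i=cv2.imread('pics/side17.png')[130:300,205:385]; cv2.imwrite('pics/s17c.png',cv2.resize(i,None,fx=3.5,fy=3.5,interpolation=cv2.INTER_CUBIC))
E
```

```text
1585 [ 0.41789577 -0.21234886  0.03836395] [ 0.56310913 -0.16698836  0.05384025] 13.428127079094303 0.14836123987503097
t18.10 tcp [ 0.4057 -0.2102  0.174 ] hd 13.10 F [ 0.08 -0.11  0.27] M [-0.012  0.034 -0.01 ] op 0.748 j [-3.290e+01  1.900e+00  1.194e+02  1.000e-01  5.730e+01 -1.361e+02]
shift [0.1471 0.0064 0.0427] turn share 0.0005
```

View pics/w17.png

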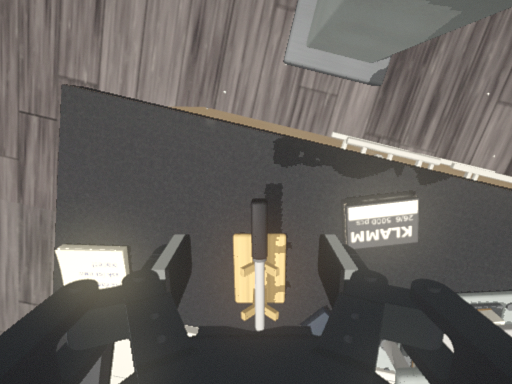

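View pics/s17c.png

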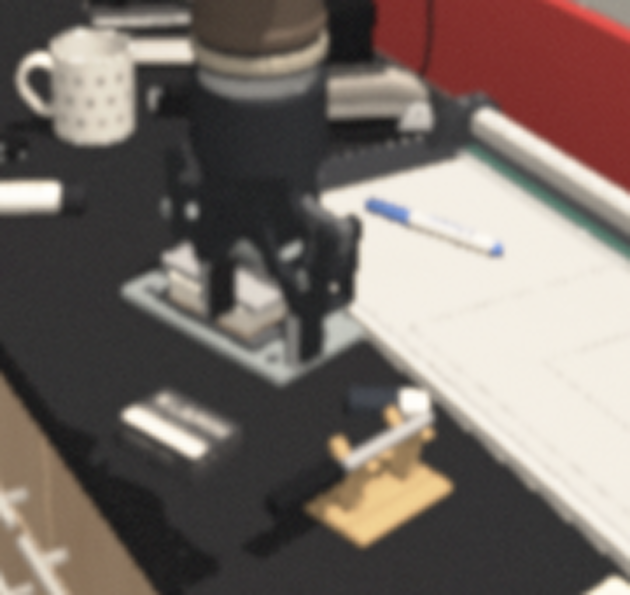

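```bash
python3 -c "
from h import *
print(bot.finish_job())"
```

```text
the job is handed in; nothing more can be done
None
```

I finished all the steps and handed the job in at about 18 s of the 58 s allowed. No verdict comes back.

- **Insertion:** I took the bar by its handle and slid it through the eye from the robot's side. The tip came out about 49 mm past the eye's centre, and there was no noticeable contact force on the way in.
- **Clamping:** I turned the screw clockwise, moving the hand about 73°. The torque stayed flat at about 0.25 N m, then climbed to 0.60–0.75 N m with the hand held still, averaging about 0.67. That is roughly 0.4 N m above friction, inside the firm range of 0.25–0.5. I could not measure the plate's force on the pad directly. The torque readings were noisy (about ±0.07 N m), and the highest one would put it right at 0.5 above friction, still well under the 0.8 that crushes.
- **Withdrawal:** I turned the bar back about 13° within its play and drew it out. I saw no loosening torque on the screw.
- **Return:** The bar is back in both notches of its rest. The wrist camera puts it within about 1 mm and 1° of where it started, and the gripper is clear above it. In the last pictures the staples box, mug, glue stick and eraser look undisturbed, though I judged that by eye and did not measure it.

**Disagreement:** Before insertion, the arm's own position and the top camera differed by about 2 mm on how far off-centre the bar was. I aligned the bar to the eye using the top camera's depth reading, and it fitted first time.

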